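Centre-mark the drawer-knob back plates under the spring punch

TASK

Slide the carrier on its cross slides until the round brass plate is centred under the spring punch, let go, and press the punch's cap down gently, by feel, until its nose bears on the plate's centre for a moment; then do the same with the square plate, and leave the carrier with the square plate centred there and the punch sprung back up. Do not press the punch hard or off-centre, do not mark the six-sided plate, keep all three plates lying in their pockets and leave the other things on the desk where they are.

Things in the scene. Friction and masses are not known exactly. Their poses are not given: they have to be found in the camera images.
- stand: Plywood base board 380 x 460 x 15 mm with two steel rails, fixed to the desk. Origin: centre of its underside; the punch's axis stands exactly over it. x points from the handle side (near the robot) straight across the board, y along the lower slide, to the press's column; its yaw varies.
- carrier: Aluminium tray 180 x 180 x 15 mm; slides only along the stand's x and y, 80 mm either way from where it starts, with about 2 N drag, and stays where left. Origin: centre of its underside, 36 mm above the desk; axes as the stand's. Four square pockets (62.5 mm wide, 5 mm deep, floor 10 mm above the origin) centred at x = +-40, y = +-40 mm; that at +40, -40 is empty, three hold plates.
- handle (a point): Grip point on the carrier's handle, 125 mm in front (-x) of the carrier's origin and 50 mm above it (86 mm above the desk): an upright black fin 40 mm long (x), 16 mm thick (y), its top 16 mm above this point and its foot 40 mm below it. Axes as the carrier's.
- press: Fixed grey press: a steel column 165 mm to the left (+y) of the punch axis, and an arm reaching across over the carrier to a round guide 48 mm across whose underside is 122 mm and top 172 mm above this origin. Origin: on the punch axis, at desk level or up to 10 mm above it (the arm is clamped at differing heights).
- punch: Steel spring punch, 16 mm rod with tapered round nose, sliding straight down in the press, 45 mm travel. Origin: tip of its nose, 82 mm above the press's origin when up. The spring pushes back with about 1 N at first, 2 N at 35 mm, and returns it; when the nose meets a plate the force rises abruptly. 5 to 15 N on a plate is right, never 30 N.
- punch_cap (a point): Centre of the flat top of the punch's black cap (42 mm across, 12 mm thick), 134 mm above the nose tip: press here from above.
- plate_round: Round brass plate 60 mm across, somewhere from 6 to 12 mm thick (cast, each differs: find its top by touch), lying in a pocket, a small dark dot on top at its centre. Origin: centre of its underside.
- plate_square: Square brass plate 60 x 60 mm, somewhere from 6 to 12 mm thick (cast, each differs: find its top by touch), lying in a pocket, a small dark dot on top at its centre. Origin: centre of its underside.
- plate_hex: Six-sided brass plate 60 mm across corners, 6 to 12 mm thick, lying in a pocket. Not to be marked. Origin: centre of its underside.
- jar: Bystander: closed amber jar 48 mm across, 65 mm high, on the base board. Origin: centre of its underside.
- tape_measure: Bystander: grey tape measure 66 x 34 x 58 mm on the base board. Origin: centre of its underside.
- drawer_knob: Bystander: brass drawer knob 52 mm across, 36 mm high on the base board. Origin: centre of its underside.
- mug: Bystander: white mug 80 mm across, 95 mm high. Origin: centre of its underside.
- screwdriver: Bystander: screwdriver lying on the desk. Origin: underside, mid-length.
- stapler: Bystander: stapler 150 x 36 x 38 mm. Origin: centre of its underside.
- offcut: Bystander: board offcut 120 x 70 x 22 mm. Origin: centre of its underside.
Not all that is in view belongs to the job. What is shaped like the plate_square but blue or grey is not meant.

How it is judged (in metres and radians):
On the way, in this order (a step that is already met when the one before it is completed fails the run):
1. The punch's nose bears on the round plate (over 2.5 N) within 3.5 mm of its centre for 0.2 s (contact force between punch and plate_round above 2.5 N and horizontal distance between punch and plate_round below 0.0035 m), for 0.2 s.
2. Then the punch's nose bears on the square plate (over 2.5 N) within 3.5 mm of its centre for 0.2 s (contact force between punch and plate_square above 2.5 N and horizontal distance between punch and plate_square below 0.0035 m), for 0.2 s.
At the end, for the whole second after the job is handed in: The square plate's centre is within 4.5 mm of the punch's axis, the punch is back up to within 5 mm, the carrier is at rest, and all three plates lie flat in their pockets (on the pocket floor within 2.5 mm, tilted less than 0.05 rad) (horizontal distance between punch and plate_square below 0.0045 m and z of punch in the frame of press above 0.077 m and linear speed of carrier below 0.01 m/s and z of plate_round in the frame of carrier between 0.0085 and 0.0125 m and angle between each of plate_round, plate_square, plate_hex's own z axis and vertical below 0.05 rad and z of plate_square in the frame of carrier between 0.0085 and 0.0125 m and z of plate_hex in the frame of carrier between 0.0085 and 0.0125 m); the robot touches nothing.
It fails at once if The punch bears on a plate with more than 30 N (contact force between punch and plate_round above 30 N or contact force between punch and plate_square above 30 N or contact force between punch and plate_hex above 30 N).
It fails at once if The punch is pressed (over 3 N) on the round or square plate more than 8 mm from its centre ((contact force between punch and plate_round above 3 N and horizontal distance between punch and plate_round above 0.008 m) or (contact force between punch and plate_square above 3 N and horizontal distance between punch and plate_square above 0.008 m)).
It fails at once if The punch touches the six-sided plate (contact force between punch and plate_hex above 1 N).
It fails at once if A plate leaves its pocket (z of any of plate_round, plate_square, plate_hex in the frame of carrier above 0.016 m).
It fails at once if A bystander (jar, tape measure, drawer knob, mug, screwdriver, stapler, offcut) is moved more than 30 mm (distance of any of jar, tape_measure, drawer_knob, mug, screwdriver, stapler, offcut from where it was at the start of the episode above 0.03 m).
It also fails if it takes over 72 s, if anything falls off the work surface, if the arm or the gripper's body presses on something with over 40 N, if the wrist force passes 120 N, or if a joint passes its speed limit or range.

ROBOT

A 7-joint arm with a two-finger parallel gripper is mounted at the origin on the work surface. World frame = base frame: x ahead of the robot, y to its left, z up, the work surface at z = 0. Lengths are in mm, angles in rad, forces in N, time in s.
With the tool pointing down it reaches from about 400 to 875 mm from the base axis. Payload 4.4 kg.
Tool frame: the origin (TCP) lies between the finger pads; the fingertips stand 17 mm ahead of it and the grasp point (between the pads) lies 2 mm behind it; z points along the fingers, y is the line along which they close (so a half turn about z gives the same grasp; the last joint's range is limited). The gripper opens to 85 mm and grips with 20 to 120 N. Pads are 22 mm wide; open, the fingers measure 114 mm over their backs; the gripper's body (76 mm by 85 mm) begins 54 mm behind the grasp point. The pads swing forward as they close: fully open they stand 13 mm farther back than shut.
Start: joints at [-1.171, 0.628, 0.038, 1.517, -0.027, 0.996, -0.02], TCP at [291.92, 580.776, 248.313] pointing down, gripper open.
Joint ranges: [-3.06, 3.06], [-0.37, 2.12], [-1.25, 1.32], [0.18, 2.47], [-1.1, 4.24], [0.23, 1.98], [-2.94, 2.94]. Speed limits (rad/s): [2.57, 2.57, 3.14, 3.14, 3.14, 3.14, 3.14].

INTERFACE

Orientations are given as [roll, pitch, yaw] about the fixed x, y, z axes, in that order (R = Rz(yaw) Ry(pitch) Rx(roll)).
In Python, from cell import sensors, get_image, ctrl gives the robot as it stands.
- The arm moves only by the tool send_rows, never from a script. Its argument "series" is a list of rows, each a list of 3 entries, a list of its own where there are three numbers: the finger opening in mm, from 0 to 85.4, then the shift along the world's x, y, z in units of 60 mm (1.0 is 60 mm), then the turn, a rotation vector about the world's x, y, z in units of 5 degrees (1.0 is 5 degrees). A call has 1 to 8 rows; each row shifts and turns the commanded pose from where the row before left it; what a row does not reach is not made up. A row lasts 1/8 s, in which the tool goes at most 62.5 mm and 10.7 degrees, less where a joint would pass 70% of its speed; a pose out of reach is approached as far as the arm can. A call is refused whole if a number of a shift passes 1 or a number of a turn 1, either way. A call with a gripper value outside its range is refused whole. The fingers move at their own pace and stop on an object; the grip force is fixed at half the most. Time passes only in rows, so rows that do not move let the fingers close. It gives the time, the measured TCP pose, the force, the opening and the grip force at its end, in the units of the state.
- sensors.read_state(): the state, without advancing time (a new reading comes with each control period).
- get_image(name): name is "side" or "top" or "wrist"; returns a dict with "img" (400x640x3 uint8, red, green, blue), "depth" (400x640 float32, mm along the optical axis (not along the pixel's ray), 0 where there is no reading), "vfov" (degrees; the focal length in pixels is half the picture's height over the tangent of half this angle, whatever the lens; pixels are square), "cx", "cy" (the principal point, pixels), "k1" (the pictures are not rectified: a ray, as slopes to the right and down, at radius r is drawn at 1 + k1 r^2 times it, then the intrinsics apply), "world_to_cam" (4x4, takes a point from world to camera coordinates). Camera axes: x right, y down, z forward; pixel columns grow to the right and rows downward; lengths in mm; the calibration is good to about 2 mm. A picture is of the moment at which its call begins.
- ctrl.finish_job(): hands the job in; it is judged then, once.
The state is a dict: "clock": time; "qpos": joint angles; "qd": joint speeds; "tau": joint torques, N m; "eef_pos": TCP position; "tool_rot": TCP orientation; "force": force on the tool from outside, world axes, zero at the start; "torque": the same for the moment, N m; "width": finger opening in mm; "gripper_force": force on a finger pad.
Only numpy, scipy, OpenCV 4.12 (cv2) and the standard library are available. Lean on these libraries where they do the work, as an engineer would, in place of code of your own. Each camera call takes 0.05 s, during which the arm holds its last target. There are 200 camera calls.

## Working session

There is one attempt and no reset: what is moved stays moved. The work goes in short steps, Python scripts to look and compute and a tool call to move; the robot and the scene stay as the last step left them, time stands still between calls to the robot, and variables do not carry over. Pictures are saved under pics/ and viewed, at most 10 in all, crops included, and the job is handed in when it is done.

Besides the shell and the picture viewer there is one more tool, called after "Call:" by a JSON object that holds its "name" and its "arguments". send_rows: Moves the arm, as the interface text tells. Its arguments: {"type":"object","properties":{"series":{"type":"array"}},"required":["series"]}

```bash
mkdir -p pics; cat > h.py <<'E'
import numpy as np,cv2
from cell import sensors,get_image,ctrl
def K(g):
    f=200/np.tan(np.radians(g["vfov"])/2); return f
def ray(g,u,v):
    f=K(g); d=np.array([(u-g["cx"])/f,(v-g["cy"])/f]); s=d.copy()
    for _ in range(20): s=d/(1+g["k1"]*(s@s))
    T=np.array(g["world_to_cam"]); R=T[:3,:3]; o=-R.T@T[:3,3]
    return o,R.T@np.array([s[0],s[1],1.])
def onz(g,u,v,z):
    o,d=ray(g,u,v); return o+d*(z-o[2])/d[2]
def dep(g,u,v):
    o,d=ray(g,u,v); return o+d*float(g["depth"][int(round(v)),int(round(u))])
def save(g,n): cv2.imwrite("pics/"+n,g["img"][:,:,::-1])
def cloud(g):
    h,w=g["depth"].shape; f=K(g); uu,vv=np.meshgrid(np.arange(w),np.arange(h))
    d=np.stack([(uu-g["cx"])/f,(vv-g["cy"])/f],-1); s=d.copy()
    for _ in range(20): s=d/(1+g["k1"]*(s**2).sum(-1,keepdims=True))
    P=np.dstack([s,np.ones((h,w))])*g["depth"][...,None]
    T=np.array(g["world_to_cam"]); return (P-T[:3,3])@T[:3,:3]
def proj(g,p):
    T=np.array(g["world_to_cam"]); c=T[:3,:3]@np.array(p)+T[:3,3]; s=c[:2]/c[2]; s=s*(1+g["k1"]*(s@s)); return s*K(g)+[g["cx"],g["cy"]]
E
python3 - <<'E'
from h import *
print(sensors.read_state())
for n in("top","side"):
    g=get_image(n); save(g,n+"0.png"); np.save(n+"0.npy",g,allow_pickle=True)
    o,d=ray(g,320,200);print(n,o,d,g["vfov"],g["k1"])
E
```

```text
{'clock': 0.0, 'qpos': array([-1.17079314,  0.62935654,  0.0383912 ,  1.5183986 , -0.02698828,
        0.99632019, -0.01999001]), 'qd': array([-0.00068279,  0.00126625,  0.0006041 ,  0.00258743,  0.00092192,
        0.00130614,  0.00099061]), 'tau': array([-1.17188851e-03, -5.63393998e+01,  1.22591615e+00, -1.93449175e+01,
        1.09721749e-02,  1.05931095e-02,  9.61300884e-06]), 'eef_pos': array([291.61509062, 580.22163574, 247.37161784]), 'tool_rot': array([-3.13962643e+00,  7.32681500e-06,  2.67584621e+00]), 'force': array([ 0.0845163 ,  0.06952495, -0.47915997]), 'torque': array([-0.00470418, -0.02548751,  0.01610752]), 'gripper_force': 0.0, 'width': 85.48057426381118}
top [ 496.17882908  -17.05894853 1461.22724693] [ 0.07317298  0.01530464 -0.99724916] 43.54571181780747 -0.1334231855155567
side [  238.99445436 -1127.69979801  1135.04682807] [ 0.24071499  0.7326537  -0.6366487 ] 47.10843052597482 -0.10938754510489564
```

View pics/top0.png

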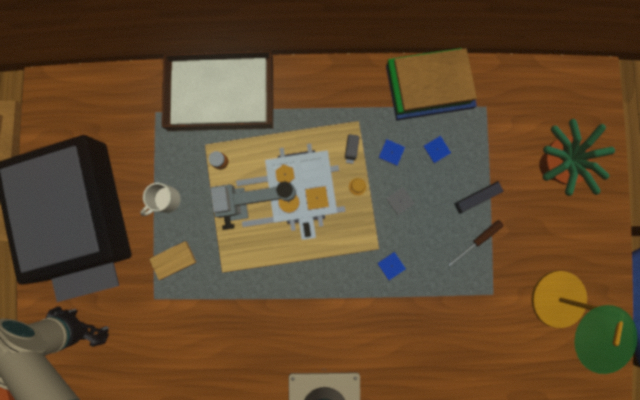

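View pics/side0.png

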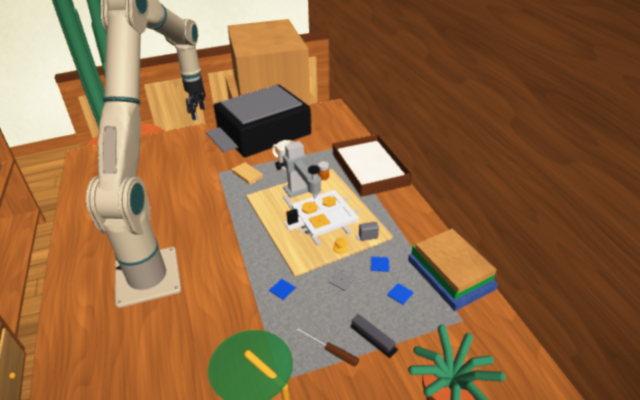

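The top view shows the stand at about (290,195), cap at (285,189), handle at (307,230), square plate at (317,198), a plate at (288,203) partly under the arm, and another at (285,173). The side view agrees, with plates at (310,207), (319,221) and (330,201). I'll enlarge both to tell the plates apart.

```bash
python3 - <<'E'
from h import *
a=np.load("top0.npy",allow_pickle=True).item();b=np.load("side0.npy",allow_pickle=True).item()
A=cv2.resize(a["img"][130:260,200:360],None,fx=2.5,fy=2.5*1.0,interpolation=3)
B=cv2.resize(b["img"][145:275,260:400],None,fx=2.5,fy=2.5,interpolation=3)
cv2.imwrite("pics/crop0.png",np.hstack([A,B])[:,:,::-1])
for n,g in(("top",a),("side",b)):
    C=cloud(g);im=g["img"];hsv=cv2.cvtColor(im,cv2.COLOR_RGB2HSV)
    m=((hsv[...,0]>12)&(hsv[...,0]<25)&(hsv[...,1]>185)&(hsv[...,2]>120)).astype(np.uint8)
    r=np.zeros_like(m)
    if n=="top": r[150:220,260:345]=1
    else: r[185:240,285:365]=1
    k,l,s,c=cv2.connectedComponentsWithStats(m*r)
    for i in range(1,k):
        if s[i,4]>15: print(n,c[i],s[i],onz(g,*c[i],54),np.median(C[l==i],0))
# cap: high points
C=cloud(a); 
for u,v in((285,189),(286,187),(307,230),(306,226),(299,157),(225,200),(235,150),(375,248),(222,270),(206,145),(358,122)): print(u,v,dep(a,u,v))
E
```

```text
top [284.11650485 173.53398058] [278 167  14  13 103] [676.16386589 105.19147177  54.        ] [677.21298997 106.00291947  55.85156307]
top [316.45945946 198.34234234] [309 191  17  16 111] [604.26893383  14.45393268  54.        ] [603.05397347  15.78978047  55.01410585]
top [288.55555556 205.12345679] [281 200  16  11  81] [586.28727808  93.41459585  54.        ] [586.17466267  92.27255307  58.98894952]
side [328.86486486 200.98648649] [324 197  11   9  74] [676.57483326  99.64799655  54.        ] [676.26571924 100.14789559  54.33989424]
side [309.12745098 207.18627451] [303 203  13  10 102] [597.27306867  91.24975736  54.        ] [596.36389843  87.33160557  57.17071226]
side [319.01574803 220.52755906] [311 215  18  12 127] [607.60982061  10.54068243  54.        ] [607.28718126   8.89127775  55.54660532]
285 189 [615.47558698  88.35845581 226.14230082]
286 187 [620.41438294  85.82278411 226.20615507]
307 230 [514.78270491  40.05266659 105.76584939]
306 226 [525.75534514  42.85506211 100.54954162]
299 157 [723.1944464   62.63719135  51.27831594]
225 200 [590.74434001 239.52434539 221.71791661]
235 150 [752.49228973 251.92285063  19.8867955 ]
375 248 [ 461.29178543 -151.29726179   16.46404801]
222 270 [402.9860036  292.89332543  11.23855734]
206 145 [771.00418323 340.49602614  10.92178002]
358 122 [ 831.24927538 -109.85725186   10.8050506 ]
```

View pics/crop0.png

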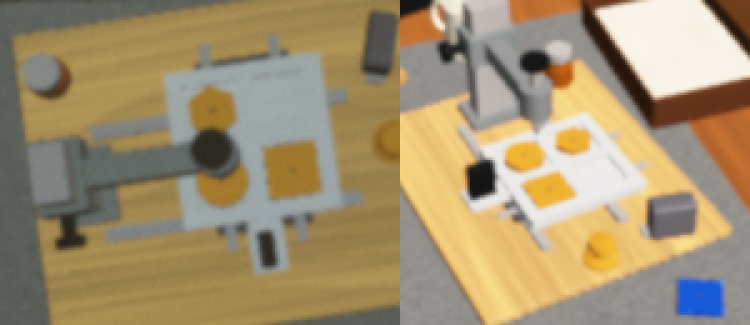

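The crop settles it: hex at top-view (285,173), the far-left pocket; round at (288,203), near-left; square at (317,198), near-right; the far-right pocket is empty. The blue squares lie on the mat, off the board, so they're decoys. Next I'll get the precise axes.

```bash
python3 - <<'E'
from h import *
a=np.load("top0.npy",allow_pickle=True).item();b=np.load("side0.npy",allow_pickle=True).item()
for n,g in(("top",a),("side",b)):
    hsv=cv2.cvtColor(g["img"],cv2.COLOR_RGB2HSV); C=cloud(g)
    m=((hsv[...,0]>10)&(hsv[...,0]<28)&(hsv[...,1]>80)&(hsv[...,2]>110)).astype(np.uint8)
    r=np.zeros_like(m)
    if n=="top": r[115:280,198:385]=1
    else: r[160:280,243:395]=1
    m*=r
    k,l,s,c=cv2.connectedComponentsWithStats(m); i=1+np.argmax(s[1:,4])
    cn=max(cv2.findContours((l==i).astype(np.uint8),0,2)[0],key=cv2.contourArea)[:,0]
    P=np.array([onz(g,u,v,15)[:2] for u,v in cv2.convexHull(cn)[:,0]],np.float32)
    print(n,"board",cv2.minAreaRect(P))
    # cap
    d=(g["img"].max(-1)<75)&(C[...,2]>195)&(C[...,2]<245)&(abs(C[...,0]-617)<50)&(abs(C[...,1]-87)<50)
    p=C[d]; top=d&(C[...,2]>218); q=C[top]
    v,u=np.nonzero(top); print("cap",len(p),np.percentile(q,[5,50,95],axis=0).round(1),onz(g,u.mean(),v.mean(),224), (C[top,0].min()+C[top,0].max())/2)
    d=(g["img"].max(-1)<75)&(C[...,2]>50)&(C[...,2]<115)&(abs(C[...,0]-520)<50)&(abs(C[...,1]-42)<50)
    v,u=np.nonzero(d);q=C[d]; print("handle",len(q),np.percentile(q,[5,50,95],axis=0).round(1),onz(g,u.mean(),v.mean(),102 if n=="top" else 90))
E
```

```text
top board ((615.7342529296875, 91.38240051269531), (380.80682373046875, 460.9337158203125), 7.753055095672607)
cap 194 [[600.6  74.5 221.4]
 [615.5  90.8 224.8]
 [630.6 106.1 228.8]] [615.18894398  90.73384084 224.        ] 615.547250036016
handle 61 [[501.3  34.9  98. ]
 [517.5  42.6 103.4]
 [531.4  48.1 107.7]] [516.80983257  41.56659597 102.        ]
side board ((617.5326538085938, 86.39996337890625), (383.6336669921875, 474.1820068359375), 7.752283096313477)
cap 79 [[599.4  67.8 220.5]
 [615.8  82.3 223.8]
 [633.3 101.6 227.6]] [616.01806865  83.15171396 224.        ] 616.4342524625558
handle 120 [[501.6  27.9  55.3]
 [517.2  33.3  83.9]
 [532.7  38.3 106.1]] [515.39086525  25.38155417  90.        ]
```

Call:
{"name": "send_rows", "arguments": {"series": [[85, [0.35, -0.9, 0], [0, 0, 0.7]], [85, [0.35, -0.9, 0], [0, 0, 0.7]], [85, [0.35, -0.9, 0], [0, 0, 0.7]], [85, [0.35, -0.9, 0], [0, 0, 0.7]], [85, [0.35, -0.9, 0], [0, 0, 0.7]], [85, [0.35, -0.9, 0], [0, 0, 0.7]], [85, [0.35, -0.9, 0], [0, 0, 0.7]], [85, [0.35, -0.9, 0], [0, 0, 0.7]]]}}

```text
clock: 1.1
eef_pos: [460.3, 147.0, 248.2]
tool_rot: [-3.142, -0.0, -3.117]
force: [0.9, 0.3, -0.9]
width: 85.0
gripper_force: 0.0
```

Call:
{"name": "send_rows", "arguments": {"series": [[85, [0.35, -0.9, 0], [0, 0, 0.7]], [85, [0.35, -0.9, 0], [0, 0, 0.6]], [85, [0, 0, 0], [0, 0, 0]], [85, [0, 0, 0], [0, 0, 0]]]}}

```text
clock: 1.6
eef_pos: [501.5, 41.1, 248.0]
tool_rot: [3.141, -0.001, -3.006]
force: [0.2, 0.1, -0.2]
width: 85.3
gripper_force: 0.0
```

```bash
python3 - <<'E'
from h import *
g=get_image("wrist"); save(g,"w1.png"); np.save("w1.npy",g,allow_pickle=True)
print(ray(g,320,200)); print(proj(g,(517,41.5,102)),proj(g,(615.5,90.5,225)),proj(g,(606.6,13.4,54)))
E
```

```text
(array([432.67410202,  32.08540004, 373.51754111]), array([ 0.29764771,  0.03856735, -0.95426053]))
[318.14770438 199.3245258 ] [378.53714176 436.36086524] [279.05246331 265.54031697]
```

View pics/w1.png

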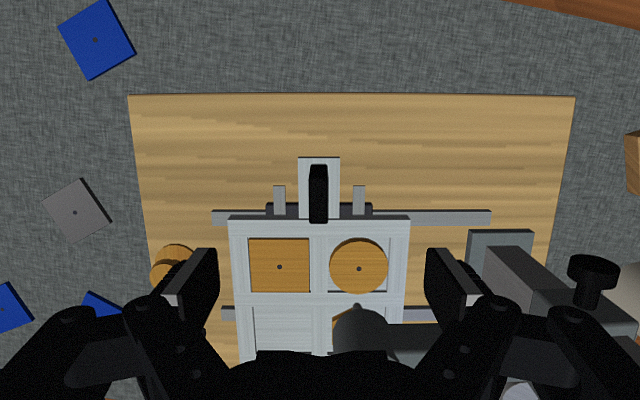

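The wrist view shows the square's dot at (279,267), the round's dot at (359,268), the handle at (318,165–222) and the punch guide around (358,325).

```bash
python3 - <<'E'
from h import *
g=np.load("w1.npy",allow_pickle=True).item(); C=cloud(g); I=g["img"].astype(int)
ex=np.array([.9909,.1349]);ey=np.array([-.1349,.9909])
D=[]
for n,(u,v) in dict(sq=(279,267),rd=(359,268)).items():
    w=255-I[v-6:v+7,u-6:u+7].max(-1); w=np.clip(w-np.median(w)-20,0,None); yy,xx=np.mgrid[v-6:v+7,u-6:u+7]
    u,v=(w*xx).sum()/w.sum(),(w*yy).sum()/w.sum()
    z=np.median(C[int(v)-6:int(v)+7,int(u)-6:int(u)+7,2]);p=onz(g,u,v,z); D.append(p);print(n,u,v,p)
d=D[1]-D[0];print("vec",np.hypot(*d[:2]),"yaw",np.degrees(np.arctan2(-d[0],d[1])))
m=(I.max(-1)<60)&(C[...,2]>97)&(C[...,2]<108); m[:, :300]=0;m[:,340:]=0;m[230:]=0
q=C[m]; print("handle top",len(q),q[:,:2].mean(0),q.min(0),q.max(0),(q[:,:2]@ex).min(),(q[:,:2]@ex).max(),(q[:,:2]@ey).min(),(q[:,:2]@ey).max())
print(D[0][:2]-85*ex+40*ey, D[1][:2]-85*ex-40*ey)
# guide top & underside region
m=(C[...,2]>165)&(C[...,2]<190);m[:,:325]=0;m[:,420:]=0;m[:300]=0;m[350:]=0
q=C[m];print(len(q), np.median(q,0),(q[:,:2]@ex).min(),(q[:,:2]@ey).min(),np.array([615.5,90.5])@ex,np.array([615.5,90.5])@ey)
E
```

```text
sq 279.1078296703297 266.42788461538464 [608.27566357  13.48202676  52.74068259]
rd 358.50673281360736 268.3919206236712 [597.48144018  92.81106591  56.83086164]
vec 80.06005064631586 yaw 7.748592382000012
handle top 903 [517.35833445  41.45605304] [497.59066276  31.84054204  97.20347166] [538.29998017  51.41230009 103.68204886] 498.94274079107583 539.1215517012233 -36.23929695489289 -21.34449754514034
[518.65316357  41.65152676] [518.65094018  41.70856591]
606 [595.64704284  88.94468105 169.14050758] 599.1039299950002 -12.760507309701831 622.1074 6.645500000000013
```

Call:
{"name": "send_rows", "arguments": {"series": [[85, [0.28, 0.01, 0], [0, 0, 0]], [85, [0, 0, -0.9], [0, 0, 0]], [85, [0, 0, -0.9], [0, 0, 0]], [85, [0, 0, -0.9], [0, 0, 0]], [85, [0, 0, 0], [0, 0, 0]], [85, [0, 0, 0], [0, 0, 0]]]}}

```text
clock: 2.4
eef_pos: [519.6, 42.7, 87.8]
tool_rot: [3.141, 0.002, -3.003]
force: [-0.3, -0.8, 0.6]
width: 85.0
gripper_force: 0.0
```

Call:
{"name": "send_rows", "arguments": {"series": [[10, [0, 0, 0], [0, 0, 0]], [10, [0, 0, 0], [0, 0, 0]], [10, [0, 0, 0], [0, 0, 0]], [10, [0, 0, 0], [0, 0, 0]], [10, [0, 0, 0], [0, 0, 0]], [10, [0, 0, 0], [0, 0, 0]]]}}

```text
clock: 3.15
eef_pos: [519.0, 41.2, 87.0]
tool_rot: [-3.141, 0.001, -3.006]
force: [-0.8, -0.2, 5.9]
width: 15.5
gripper_force: 58.8
```

Call:
{"name": "send_rows", "arguments": {"series": [[10, [0.06, -0.008, 0], [0, 0, 0]], [10, [0.1, -0.012, 0], [0, 0, 0]], [10, [0.1, -0.012, 0], [0, 0, 0]], [10, [0.046, -0.005, 0], [0, 0, 0]], [10, [0, 0, 0], [0, 0, 0]], [10, [0, 0, 0], [0, 0, 0]], [10, [0, 0, 0], [0, 0, 0]]]}}

```text
clock: 4.03
eef_pos: [537.8, 39.7, 87.0]
tool_rot: [3.141, 0.002, -3.005]
force: [-0.2, 1.7, 4.8]
width: 14.9
gripper_force: 58.7
```

```bash
python3 - <<'E'
from h import *
g=get_image("wrist"); np.save("w2.npy",g,allow_pickle=True)
s=get_image("side"); np.save("s2.npy",s,allow_pickle=True)
B=cv2.resize(s["img"][160:240,270:370],(400,320),interpolation=3)
W=cv2.resize(g["img"][100:400,120:520],(400,300)); W=cv2.copyMakeBorder(W,0,20,0,0,0)
cv2.imwrite("pics/c2.png",np.hstack([W,B])[:,:,::-1])
E
```

```text
(no output)
```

View pics/c2.png

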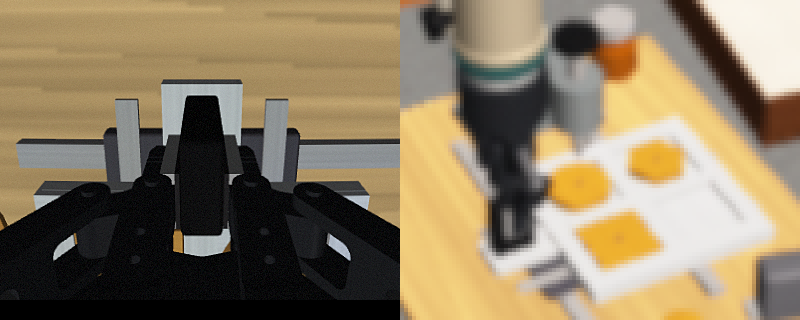

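In the side half of the picture the nose (570–590, ~150) sits straight above the round's dot (581,186), at about 3 mm per pixel. I'll let go, then back off with a tilt so the wrist camera sees nose and dot together.

Call:
{"name": "send_rows", "arguments": {"series": [[85, [0, 0, 0], [0, 0, 0]], [85, [0, 0, 0], [0, 0, 0]], [85, [0, 0, 0], [0, 0, 0]], [85, [0, 0, 0], [0, 0, 0]], [85, [0, 0, 0.95], [0, 0, 0]], [85, [0, 0, 0.95], [0, 0, 0]]]}}

```text
clock: 4.88
eef_pos: [536.5, 39.1, 200.9]
tool_rot: [3.141, -0.002, -3.005]
force: [1.5, -0.6, 0.1]
width: 84.9
gripper_force: 0.0
```

Call:
{"name": "send_rows", "arguments": {"series": [[85, [-0.2, -0.03, 0], [0.13, -0.98, 0]], [85, [-0.2, -0.03, 0], [0.13, -0.98, 0]], [85, [-0.2, -0.03, 0], [0.13, -0.98, 0]], [85, [-0.2, -0.03, 0], [0.13, -0.98, 0]], [85, [-0.2, -0.03, 0], [0.13, -0.98, 0]], [85, [0, 0, 0], [0, 0, 0]], [85, [0, 0, 0], [0, 0, 0]]]}}

```text
clock: 5.75
eef_pos: [486.5, 20.4, 193.7]
tool_rot: [-3.109, 0.282, -3.01]
force: [0.6, -0.1, -0.4]
width: 84.8
gripper_force: 0.0
```

```bash
python3 - <<'E'
from h import *
g=get_image("wrist"); np.save("w3.npy",g,allow_pickle=True);save(g,"w3.png");print(ray(g,320,200),proj(g,(616,90.7,56)),proj(g,(616,90.7,90)))
E
```

```text
(array([385.11209361,  11.46114405, 294.59097115]), array([ 0.55399944,  0.03974005, -0.83198564])) [382.62085735 271.97085066] [387.10977567 300.61560532]
```

View pics/w3.png

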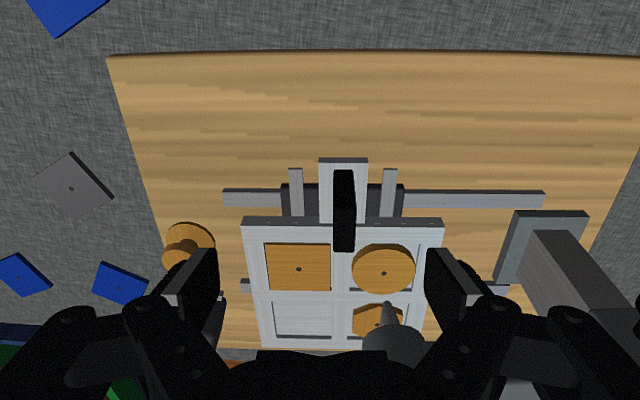

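The nose tip is at (386,303), the round's dot at (383,272) and the square's dot at (298,269).

```bash
python3 - <<'E'
from h import *
g=np.load("w3.npy",allow_pickle=True).item(); C=cloud(g); I=g["img"].astype(int)
ex=np.array([.9909,.1349]);ey=np.array([-.1349,.9909])
for n,(u,v) in dict(sq=(298,268),rd=(383,273)).items():
    w=255-I[v-6:v+7,u-6:u+7].max(-1); w=np.clip(w-np.median(w)-20,0,None); yy,xx=np.mgrid[v-6:v+7,u-6:u+7]
    u,v=(w*xx).sum()/w.sum(),(w*yy).sum()/w.sum()
    z=np.median(C[int(v)-6:int(v)+7,int(u)-6:int(u)+7,2]);p=onz(g,u,v,z); print(n,u,v,p,p[:2]@ex,p[:2]@ey)
for v in range(296,328,3):
    z=C[v,365:415,2]; q=np.nonzero((z>84)&(z<150))[0]+365
    if len(q): 
        P=C[v,q]; print(v,q.min(),q.max(),P[:,2].min().round(1),P[:,2].max().round(1),(P[:,:2]@ex).min().round(1),(P[:,:2]@ey).min().round(1),(P[:,:2]@ey).max().round(1))
for z in (86,89,92):
    p=onz(g,386,302,z);print(z,p[:2]@ex,p[:2]@ey)
B=cv2.resize(I[250:350,330:440].astype(np.uint8),(660,600),interpolation=3);cv2.imwrite("pics/w3c.png",B[:,:,::-1])
E
```

```text
sq 298.3452617627568 268.7110669317429 [627.02324042  12.12511761  52.63840158] 622.9530072986414 -72.57065609676289
rd 383.4612403100775 273.0279069767442 [616.42825327  91.50057815  56.83044878] 623.1621841566174 7.511751524495324
302 383 390 92.3 94.2 619.5 2.9 8.8
305 382 391 94.5 97.6 619.2 1.9 9.2
308 382 393 98.4 102.5 617.0 1.3 10.6
311 381 394 101.1 105.2 617.4 0.3 10.7
314 381 395 104.5 109.4 615.9 -0.1 11.1
317 381 397 107.6 112.1 616.2 -0.4 12.3
320 380 398 110.2 115.2 615.9 -1.5 12.8
323 380 399 112.2 117.7 616.3 -1.6 12.7
326 380 411 115.2 132.5 600.1 -3.6 17.7
86 629.1294722165153 6.899688453130537
89 625.5917957441765 6.216612930023416
92 622.0541192718376 5.533537406916324
```

View pics/w3c.png

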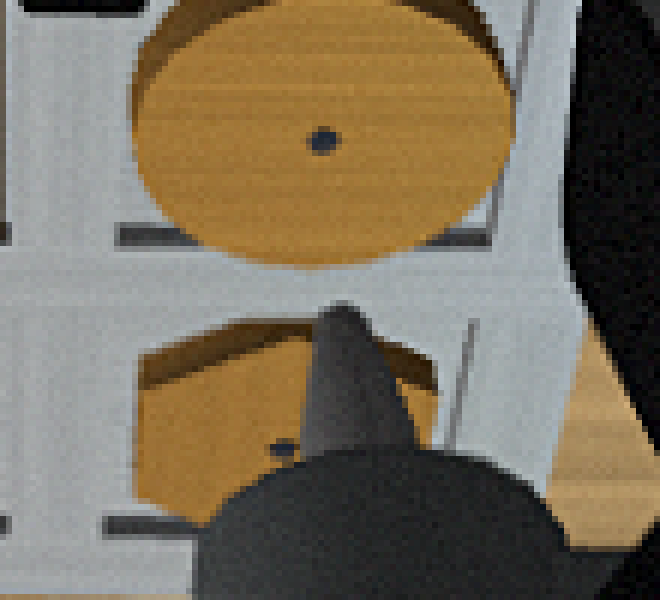

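```bash
cat > d.py <<'E'
import sys,numpy as np
from h import *
from scipy.spatial.transform import Rotation as R
def delta(t,rpy):
    s=sensors.read_state(); print("shift units",(np.array(t)-s["eef_pos"])/60,"turn units",np.degrees((R.from_euler("xyz",rpy)*R.from_euler("xyz",s["tool_rot"]).inv()).as_rotvec())/5,s["clock"],s["eef_pos"],s["force"],s["tool_rot"])
if __name__=="__main__": delta(eval(sys.argv[1]),(np.pi,0,-3.006))
E
python3 d.py "(537.8,39.7,197)"
```

```text
shift units [0.85245616 0.32006632 0.05457339] turn units [-0.06703426  3.25385702  0.09402821] 5.8 [486.65263058  20.496021   193.72559657] [-0.65887987 -0.59930425  0.03725623] [-3.10930871  0.28222049 -3.00967465]
```

Call:
{"name": "send_rows", "arguments": {"series": [[85, [0.2, 0.08, 0.05], [0, 0.82, 0.02]], [85, [0.2, 0.08, 0], [-0.02, 0.82, 0.02]], [85, [0.2, 0.08, 0], [-0.02, 0.82, 0.02]], [85, [0.25, 0.08, 0], [-0.03, 0.79, 0.03]], [85, [0, 0, 0], [0, 0, 0]], [85, [0, 0, 0], [0, 0, 0]]]}}

```text
clock: 6.55
eef_pos: [535.8, 39.8, 196.1]
tool_rot: [-3.141, -0.002, -3.005]
force: [-0.3, -0.6, 0.0]
width: 84.8
gripper_force: 0.0
```

```bash
python3 d.py "(537.8,39.7,87)"
```

```text
shift units [ 3.25267980e-02 -1.28125828e-03 -1.81788025e+00] turn units [ 0.00846875 -0.01718957 -0.01000257] 6.55 [535.84839212  39.7768755  196.07281473] [-0.33865513 -0.61762716  0.03453842] [-3.14106387e+00 -1.58643636e-03 -3.00512753e+00]
```

Call:
{"name": "send_rows", "arguments": {"series": [[85, [0.03, 0, -0.9], [0, 0, 0]], [85, [0, 0, -0.92], [0, 0, 0]], [85, [0, 0, 0], [0, 0, 0]], [10, [0, 0, 0], [0, 0, 0]], [10, [0, 0, 0], [0, 0, 0]], [10, [0, 0, 0], [0, 0, 0]], [10, [0, 0, 0], [0, 0, 0]], [10, [0, 0, 0], [0, 0, 0]]]}}

```text
clock: 7.55
eef_pos: [539.4, 39.6, 88.5]
tool_rot: [-3.141, 0.001, -3.006]
force: [-1.5, -0.4, 7.0]
width: 15.2
gripper_force: 59.3
```

```bash
python3 d.py "(539,38.15,87)"
```

```text
shift units [-0.00629135 -0.02402722 -0.02499621] turn units [0.00930769 0.01853715 0.00148242] 7.55 [539.3774809   39.59163328  88.49977245] [-1.52878899 -0.37917145  7.04061705] [-3.14056928e+00  1.49309179e-03 -3.00612860e+00]
```

Call:
{"name": "send_rows", "arguments": {"series": [[10, [0.02, -0.026, 0], [0, 0, 0]], [10, [0, 0, 0], [0, 0, 0]], [10, [0, 0, 0], [0, 0, 0]], [10, [0, 0, 0], [0, 0, 0]]]}}

```text
clock: 8.05
eef_pos: [540.6, 38.5, 88.5]
tool_rot: [-3.141, 0.002, -3.006]
force: [-0.5, 0.7, 7.0]
width: 15.3
gripper_force: 59.3
```

Call:
{"name": "send_rows", "arguments": {"series": [[85, [0, 0, 0], [0, 0, 0]], [85, [0, 0, 0], [0, 0, 0]], [85, [0, 0, 0], [0, 0, 0]], [85, [0, 0, 0], [0, 0, 0]], [85, [0, 0, 0.95], [0, 0, 0]], [85, [0, 0, 0.95], [0, 0, 0]]]}}

```text
clock: 8.8
eef_pos: [539.4, 38.0, 202.0]
tool_rot: [-3.141, -0.002, -3.005]
force: [2.0, -1.3, 0.0]
width: 85.0
gripper_force: 0.0
```

Call:
{"name": "send_rows", "arguments": {"series": [[85, [-0.25, -0.1, 0], [0.1, -0.98, 0]], [85, [-0.25, -0.1, 0], [0.1, -0.98, 0]], [85, [-0.25, -0.1, 0], [0.1, -0.98, 0]], [85, [-0.1, 0, 0], [0, -0.3, 0]], [85, [0, 0, 0], [0, 0, 0]], [85, [0, 0, 0], [0, 0, 0]]]}}

```text
clock: 9.55
eef_pos: [489.9, 20.4, 201.6]
tool_rot: [-3.128, 0.284, -3.003]
force: [-0.4, 0.1, -0.0]
width: 85.2
gripper_force: 0.0
```

```bash
cat > rel.py <<'E'
import sys
from h import *
g=get_image("wrist"); np.save("wl.npy",g,allow_pickle=True);save(g,sys.argv[1]); C=cloud(g); I=g["img"].astype(int)
ex=np.array([.9909,.1349]);ey=np.array([-.1349,.9909])
H=cv2.cvtColor(g["img"],cv2.COLOR_RGB2HSV)
br=((H[...,0]>10)&(H[...,0]<25)&(H[...,1]>150)&(C[...,2]>46)&(C[...,2]<64)).astype(np.uint8)
k,l,s,c=cv2.connectedComponentsWithStats(cv2.morphologyEx(br,cv2.MORPH_CLOSE,np.ones((7,7))))
for i in range(1,k):
    if s[i,4]<500: continue
    m=cv2.erode((l==i).astype(np.uint8),np.ones((9,9)))>0
    w=np.where(m,np.clip(90-I.max(-1),0,None),0)
    z=np.median(C[l==i,2])
    if w.sum()>0:
        yy,xx=np.nonzero(w); W=w[yy,xx]; u,v=(W*xx).sum()/W.sum(),(W*yy).sum()/W.sum(); p=onz(g,u,v,z); print("plate",s[i],"dot",(round(u,1),round(v,1)),p.round(1),(p[:2]@ex).round(2),(p[:2]@ey).round(2),"spread",xx.std(),yy.std())
m=(I.max(-1)<120)&(C[...,2]>93)&(C[...,2]<118)&(abs(C[...,:2]@ex-622)<14)&(abs(C[...,:2]@ey-6)<16)
for v in np.unique(np.nonzero(m)[0]):
    P=C[v,m[v]]; print(v,len(P),P[:,2].mean().round(1),"front",(P[:,:2]@ex).min().round(1),"mid",((P[:,:2]@ey).min()/2+(P[:,:2]@ey).max()/2).round(2))
E
python3 rel.py w4.png
```

```text
plate [ 260  235   65   48 2883] dot (np.float64(293.5), np.float64(260.8)) [628.5  11.   52.6] 624.28 -73.93 spread 1.0522085616183026 1.0301575072754257
plate [ 346  236   62   50 2521] dot (np.float64(375.8), np.float64(250.5)) [600.6  85.2  56.6] 606.66 3.43 spread 6.557438524302 11.51170599867804
291 2 93.5 front 619.8 mid 5.15
292 7 94.0 front 619.6 mid 5.76
293 9 94.8 front 619.8 mid 5.86
294 9 96.2 front 619.6 mid 5.39
295 10 97.8 front 618.5 mid 5.76
296 11 99.1 front 618.2 mid 5.24
297 12 100.9 front 617.6 mid 5.43
298 12 101.9 front 617.4 mid 5.15
299 13 102.9 front 617.6 mid 5.68
300 13 104.6 front 616.9 mid 5.36
301 14 105.7 front 616.4 mid 5.74
302 14 106.9 front 616.4 mid 5.36
303 15 108.2 front 616.1 mid 5.62
304 15 109.6 front 615.2 mid 5.29
305 16 110.4 front 616.3 mid 5.66
306 17 111.6 front 615.7 mid 5.19
307 18 112.3 front 616.2 mid 5.58
308 18 113.4 front 615.6 mid 5.28
309 19 114.3 front 615.7 mid 5.97
310 19 115.4 front 616.0 mid 5.6
311 14 116.4 front 615.9 mid 3.57
312 5 115.5 front 618.9 mid -0.42
313 2 114.6 front 621.9 mid -1.39
```

Round is now within about 0.5 mm of the axis on both axes. Now over the cap with the fingers closed.

Call:
{"name": "send_rows", "arguments": {"series": [[0, [0, 0, 0.9], [0, 0.8, 0]], [0, [0.3, 0.15, 0.3], [-0.02, 0.8, 0]], [0, [0.6, 0.35, 0], [-0.02, 0.8, 0]], [0, [0.6, 0.35, 0], [-0.03, 0.84, 0]], [0, [0.6, 0.32, 0], [0, 0, 0]], [0, [0, 0, 0], [0, 0, 0]], [0, [0, 0, 0], [0, 0, 0]], [0, [0, 0, 0], [0, 0, 0]]]}}

```text
clock: 10.6
eef_pos: [614.4, 89.2, 272.7]
tool_rot: [3.124, 0.003, -3.009]
force: [-0.8, -0.3, 0.5]
width: -0.2
gripper_force: 0.0
```

```bash
python3 d.py "(616.5,90.2,250)"
```

```text
shift units [ 0.03547795  0.01657663 -0.37767928] turn units [-0.20688594  0.00332955  0.03839221] 10.6 [614.371323    89.20540206 272.66075662] [-0.80890995 -0.25425065  0.49470254] [ 3.12373886e+00  2.69836442e-03 -3.00937453e+00]
```

Call:
{"name": "send_rows", "arguments": {"series": [[0, [0.035, 0.016, -0.2], [-0.2, 0, 0.04]], [0, [0, 0, -0.18], [0, 0, 0]], [0, [0, 0, -0.1], [0, 0, 0]], [0, [0, 0, -0.1], [0, 0, 0]], [0, [0, 0, -0.1], [0, 0, 0]], [0, [0, 0, -0.1], [0, 0, 0]], [0, [0, 0, 0], [0, 0, 0]], [0, [0, 0, 0], [0, 0, 0]]]}}

```text
clock: 11.6
eef_pos: [617.2, 91.0, 225.9]
tool_rot: [3.141, 0.001, -3.005]
force: [-1.7, 0.4, 1.2]
width: 0.1
gripper_force: 0.6
```

Call:
{"name": "send_rows", "arguments": {"series": [[0, [0, 0, -0.04], [0, 0, 0]], [0, [0, 0, -0.04], [0, 0, 0]], [0, [0, 0, -0.04], [0, 0, 0]], [0, [0, 0, 0], [0, 0, 0]], [0, [0, 0, 0], [0, 0, 0]]]}}

```text
clock: 12.22
eef_pos: [617.4, 91.1, 218.6]
tool_rot: [3.14, 0.002, -3.005]
force: [0.4, -0.6, 1.7]
width: -0.0
gripper_force: 0.7
```

Call:
{"name": "send_rows", "arguments": {"series": [[0, [0, 0, -0.03], [0, 0, 0]], [0, [0, 0, -0.03], [0, 0, 0]], [0, [0, 0, -0.02], [0, 0, 0]], [0, [0, 0, 0], [0, 0, 0]], [0, [0, 0, 0], [0, 0, 0]]]}}

```text
clock: 12.85
eef_pos: [617.4, 91.1, 213.8]
tool_rot: [3.14, 0.001, -3.005]
force: [1.0, -0.9, 1.5]
width: -0.2
gripper_force: 0.8
```

Call:
{"name": "send_rows", "arguments": {"series": [[0, [0, 0, -0.015], [0, 0, 0]], [0, [0, 0, 0], [0, 0, 0]], [0, [0, 0, 0], [0, 0, 0]]]}}

```text
clock: 13.22
eef_pos: [617.2, 91.1, 212.9]
tool_rot: [3.14, 0.001, -3.005]
force: [0.2, 0.1, 2.1]
width: -0.2
gripper_force: 0.8
```

Call:
{"name": "send_rows", "arguments": {"series": [[0, [0, 0, -0.015], [0, 0, 0]], [0, [0, 0, 0], [0, 0, 0]], [0, [0, 0, 0], [0, 0, 0]]]}}

```text
clock: 13.6
eef_pos: [617.2, 91.1, 211.9]
tool_rot: [3.14, 0.001, -3.005]
force: [0.9, 0.6, 1.4]
width: -0.0
gripper_force: 0.8
```

Call:
{"name": "send_rows", "arguments": {"series": [[0, [0, 0, -0.016], [0, 0, 0]], [0, [0, 0, 0], [0, 0, 0]], [0, [0, 0, 0], [0, 0, 0]]]}}

```text
clock: 13.98
eef_pos: [617.2, 91.0, 211.0]
tool_rot: [3.14, 0.001, -3.005]
force: [1.3, 0.4, 1.4]
width: -0.2
gripper_force: 0.8
```

Call:
{"name": "send_rows", "arguments": {"series": [[0, [0, 0, -0.016], [0, 0, 0]], [0, [0, 0, 0], [0, 0, 0]], [0, [0, 0, 0], [0, 0, 0]]]}}

```text
clock: 14.35
eef_pos: [617.2, 91.1, 210.0]
tool_rot: [3.14, 0.001, -3.005]
force: [0.7, 0.5, 1.2]
width: -0.1
gripper_force: 0.8
```

Call:
{"name": "send_rows", "arguments": {"series": [[0, [0, 0, -0.016], [0, 0, 0]], [0, [0, 0, 0], [0, 0, 0]], [0, [0, 0, 0], [0, 0, 0]]]}}

```text
clock: 14.72
eef_pos: [617.2, 91.1, 209.1]
tool_rot: [3.14, 0.001, -3.005]
force: [1.1, 1.1, 0.9]
width: -0.0
gripper_force: 0.8
```

Call:
{"name": "send_rows", "arguments": {"series": [[0, [0, 0, -0.016], [0, 0, 0]], [0, [0, 0, 0], [0, 0, 0]], [0, [0, 0, 0], [0, 0, 0]]]}}

```text
clock: 15.1
eef_pos: [617.2, 91.0, 208.1]
tool_rot: [3.14, 0.001, -3.005]
force: [2.1, -0.1, 1.7]
width: -0.1
gripper_force: 0.9
```

Call:
{"name": "send_rows", "arguments": {"series": [[0, [0, 0, -0.016], [0, 0, 0]], [0, [0, 0, 0], [0, 0, 0]], [0, [0, 0, 0], [0, 0, 0]]]}}

```text
clock: 15.48
eef_pos: [617.2, 91.1, 207.7]
tool_rot: [3.141, 0.001, -3.005]
force: [0.1, 0.7, 4.4]
width: 0.3
gripper_force: 2.6
```

Contact at TCP z ≈ 207.7. About 1.2 mm more should put roughly 8 N on the plate.

Call:
{"name": "send_rows", "arguments": {"series": [[0, [0, 0, -0.02], [0, 0, 0]], [0, [0, 0, 0], [0, 0, 0]], [0, [0, 0, 0], [0, 0, 0]]]}}

```text
clock: 15.85
eef_pos: [617.2, 91.1, 207.4]
tool_rot: [3.141, 0.002, -3.005]
force: [-1.5, -0.6, 9.6]
width: 0.0
gripper_force: 5.2
```

Call:
{"name": "send_rows", "arguments": {"series": [[0, [0, 0, -0.006], [0, 0, 0]], [0, [0, 0, 0], [0, 0, 0]], [0, [0, 0, 0], [0, 0, 0]], [0, [0, 0, 0], [0, 0, 0]]]}}

```text
clock: 16.35
eef_pos: [617.2, 91.1, 207.3]
tool_rot: [3.141, 0.002, -3.005]
force: [-2.7, -0.7, 11.3]
width: -0.1
gripper_force: 6.0
```

Call:
{"name": "send_rows", "arguments": {"series": [[0, [0, 0, 0.3], [0, 0, 0]], [0, [0, 0, 0.8], [0, 0, 0]], [40, [-0.6, -0.4, 0.1], [0, 0, 0]], [85, [-0.7, -0.5, 0], [0, 0, 0]], [85, [0, 0, -0.7], [0, 0, 0]], [85, [0, 0, -0.5], [0, 0, 0]], [85, [0, 0, 0], [0, 0, 0]], [85, [0, 0, 0], [0, 0, 0]]]}}

```text
clock: 17.35
eef_pos: [539.9, 37.5, 206.7]
tool_rot: [3.14, 0.002, -3.005]
force: [0.8, 0.9, -0.1]
width: 84.9
gripper_force: 0.0
```

```bash
python3 d.py "(539.5,38.3,87)"
```

```text
shift units [-0.00586542  0.01340693 -1.99462536] turn units [-0.01928864  0.02403437 -0.01280494] 17.35 [539.85192541  37.49558444 206.67752148] [ 0.81699921  0.9113954  -0.14645065] [ 3.14020966e+00  2.30645299e-03 -3.00488415e+00]
```

Call:
{"name": "send_rows", "arguments": {"series": [[85, [0, 0.013, -1], [0, 0, 0]], [85, [0, 0, -0.99], [0, 0, 0]], [85, [0, 0, 0], [0, 0, 0]], [10, [0, 0, 0], [0, 0, 0]], [10, [0, 0, 0], [0, 0, 0]], [10, [0, 0, 0], [0, 0, 0]], [10, [0, 0, 0], [0, 0, 0]], [10, [0, 0, 0], [0, 0, 0]]]}}

```text
clock: 18.35
eef_pos: [539.9, 37.9, 87.6]
tool_rot: [3.141, 0.003, -3.006]
force: [-1.8, -0.8, 8.6]
width: 15.2
gripper_force: 58.7
```

Call:
{"name": "send_rows", "arguments": {"series": [[10, [-0.015, 0.11, 0], [0, 0, 0]], [10, [-0.034, 0.24, 0], [0, 0, 0]], [10, [-0.034, 0.24, 0], [0, 0, 0]], [10, [-0.034, 0.24, 0], [0, 0, 0]], [10, [-0.034, 0.24, 0], [0, 0, 0]], [10, [-0.026, 0.18, 0], [0, 0, 0]], [10, [-0.01, 0.06, 0], [0, 0, 0]], [10, [0, 0, 0], [0, 0, 0]]]}}

```text
clock: 19.35
eef_pos: [529.1, 117.7, 87.6]
tool_rot: [3.139, 0.004, -3.005]
force: [0.6, 0.8, 6.0]
width: 15.2
gripper_force: 58.8
```

Call:
{"name": "send_rows", "arguments": {"series": [[10, [0, 0, 0], [0, 0, 0]], [10, [0, 0, 0], [0, 0, 0]], [10, [0, 0, 0], [0, 0, 0]]]}}

```text
clock: 19.73
eef_pos: [529.2, 117.6, 87.6]
tool_rot: [3.139, 0.004, -3.005]
force: [-0.0, 1.9, 6.5]
width: 15.3
gripper_force: 58.8
```

Call:
{"name": "send_rows", "arguments": {"series": [[85, [0, 0, 0], [0, 0, 0]], [85, [0, 0, 0], [0, 0, 0]], [85, [0, 0, 0], [0, 0, 0]], [85, [0, 0, 0], [0, 0, 0]], [85, [0, 0, 0.95], [0, 0, 0]], [85, [0, 0, 0.95], [0, 0, 0]]]}}

```text
clock: 20.48
eef_pos: [527.4, 116.4, 200.9]
tool_rot: [3.14, -0.001, -3.005]
force: [1.6, 0.2, 0.2]
width: 85.0
gripper_force: 0.0
```

Call:
{"name": "send_rows", "arguments": {"series": [[85, [-0.25, -0.5, 0], [0.1, -0.98, 0]], [85, [-0.25, -0.5, 0], [0.1, -0.98, 0]], [85, [-0.25, -0.4, 0], [0.1, -0.98, 0]], [85, [0, -0.2, 0], [0, -0.3, 0]], [85, [0, 0, 0], [0, 0, 0]], [85, [0, 0, 0], [0, 0, 0]]]}}

```text
clock: 21.22
eef_pos: [483.8, 21.3, 200.5]
tool_rot: [-3.131, 0.286, -3.003]
force: [0.4, 0.3, 0.9]
width: 84.8
gripper_force: 0.0
```

```bash
python3 rel.py w5.png
```

```text
plate [ 342  241   66   46 2773] dot (np.float64(373.6), np.float64(266.6)) [617.8  90.   52.7] 624.36 5.87 spread 1.1989578808281798 1.0532687216470449
plate [449 242  39  36 760] dot (np.float64(462.4), np.float64(246.0)) [577.5 164.5  56.6] 594.47 85.07 spread 4.96655480858378 0.0
296 2 93.3 front 619.3 mid 6.92
297 6 94.2 front 618.7 mid 6.09
298 8 95.4 front 619.0 mid 6.03
299 9 96.3 front 618.5 mid 5.51
300 10 97.8 front 618.4 mid 5.88
301 10 99.0 front 618.7 mid 5.58
302 11 100.2 front 617.9 mid 5.94
303 11 101.4 front 617.2 mid 5.63
304 12 103.0 front 616.4 mid 5.96
305 13 103.9 front 616.9 mid 5.41
306 13 105.1 front 616.6 mid 5.35
307 14 106.3 front 616.7 mid 5.57
308 14 107.8 front 615.8 mid 5.34
309 15 108.6 front 615.7 mid 5.7
310 15 110.2 front 615.7 mid 5.41
311 16 111.0 front 615.4 mid 5.88
312 17 112.1 front 615.9 mid 5.26
313 18 112.7 front 615.4 mid 5.72
314 18 113.9 front 615.4 mid 5.48
315 18 114.6 front 616.0 mid 5.4
316 19 115.7 front 615.5 mid 5.94
317 15 116.6 front 616.5 mid 4.62
318 5 115.8 front 619.0 mid -0.29
319 1 116.5 front 620.9 mid -1.23
```

View pics/w5.png

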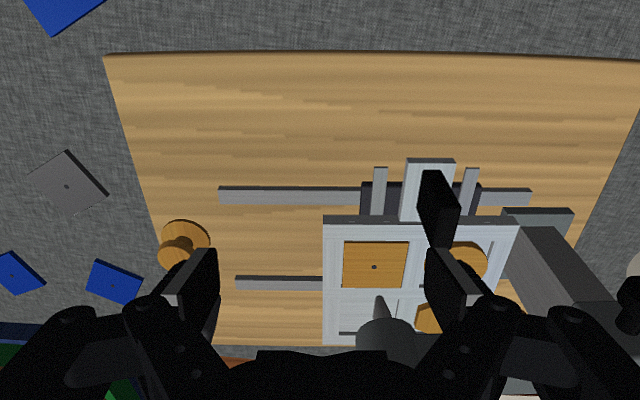

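The square's dot is at (374,267) with the nose at (379,297), and it measures within 0.8 mm of the axis. Press again; contact should be near TCP z ≈ 203.8.

Call:
{"name": "send_rows", "arguments": {"series": [[0, [0, 0, 0.9], [0, 0.8, 0]], [0, [0.3, 0.15, 0.3], [-0.02, 0.8, 0]], [0, [0.6, 0.35, 0], [-0.02, 0.8, 0]], [0, [0.65, 0.35, 0], [-0.03, 0.87, 0]], [0, [0.65, 0.31, 0], [0, 0, 0]], [0, [0, 0, 0], [0, 0, 0]], [0, [0, 0, 0], [0, 0, 0]], [0, [0, 0, 0], [0, 0, 0]]]}}

```text
clock: 22.28
eef_pos: [614.4, 89.1, 270.8]
tool_rot: [3.122, 0.002, -3.009]
force: [-0.3, -0.1, -0.1]
width: -0.0
gripper_force: 0.0
```

```bash
python3 d.py "(617.2,91,250)"
```

```text
shift units [ 0.04589172  0.03173063 -0.34610076] turn units [-0.22233131 -0.00132855  0.02914559] 22.275 [614.44649703  89.09616232 270.76604543] [-0.31449252 -0.07979077 -0.07255412] [ 3.12234979e+00  2.48322560e-03 -3.00856741e+00]
```

Call:
{"name": "send_rows", "arguments": {"series": [[0, [0.04, 0.025, -0.2], [-0.22, 0, 0.03]], [0, [0, 0, -0.15], [0, 0, 0]], [0, [0, 0, -0.1], [0, 0, 0]], [0, [0, 0, -0.1], [0, 0, 0]], [0, [0, 0, -0.1], [0, 0, 0]], [0, [0, 0, -0.1], [0, 0, 0]], [0, [0, 0, -0.06], [0, 0, 0]], [0, [0, 0, 0], [0, 0, 0]]]}}

```text
clock: 23.28
eef_pos: [617.6, 91.1, 221.8]
tool_rot: [3.141, 0.0, -3.006]
force: [-0.8, -0.4, 1.0]
width: 0.3
gripper_force: 0.6
```

Call:
{"name": "send_rows", "arguments": {"series": [[0, [0, 0, -0.06], [0, 0, 0]], [0, [0, 0, -0.05], [0, 0, 0]], [0, [0, 0, -0.05], [0, 0, 0]], [0, [0, 0, 0], [0, 0, 0]], [0, [0, 0, 0], [0, 0, 0]]]}}

```text
clock: 23.9
eef_pos: [618.0, 91.3, 212.6]
tool_rot: [3.141, 0.001, -3.006]
force: [1.1, -1.0, 1.2]
width: 0.0
gripper_force: 0.8
```

Call:
{"name": "send_rows", "arguments": {"series": [[0, [0, 0, -0.03], [0, 0, 0]], [0, [0, 0, -0.03], [0, 0, 0]], [0, [0, 0, -0.02], [0, 0, 0]], [0, [0, 0, 0], [0, 0, 0]], [0, [0, 0, 0], [0, 0, 0]]]}}

```text
clock: 24.52
eef_pos: [617.9, 91.3, 207.7]
tool_rot: [3.141, 0.001, -3.006]
force: [1.7, 1.1, 2.0]
width: 0.0
gripper_force: 0.9
```

Call:
{"name": "send_rows", "arguments": {"series": [[0, [0, 0, -0.016], [0, 0, 0]], [0, [0, 0, 0], [0, 0, 0]], [0, [0, 0, 0], [0, 0, 0]]]}}

```text
clock: 24.9
eef_pos: [617.7, 91.2, 206.7]
tool_rot: [3.141, 0.001, -3.006]
force: [1.5, 0.2, 1.6]
width: -0.1
gripper_force: 0.9
```

Call:
{"name": "send_rows", "arguments": {"series": [[0, [0, 0, -0.016], [0, 0, 0]], [0, [0, 0, 0], [0, 0, 0]], [0, [0, 0, 0], [0, 0, 0]]]}}

```text
clock: 25.28
eef_pos: [617.7, 91.2, 205.7]
tool_rot: [3.141, 0.001, -3.006]
force: [1.3, 0.6, 1.0]
width: -0.2
gripper_force: 0.9
```

Call:
{"name": "send_rows", "arguments": {"series": [[0, [0, 0, -0.016], [0, 0, 0]], [0, [0, 0, 0], [0, 0, 0]], [0, [0, 0, 0], [0, 0, 0]]]}}

```text
clock: 25.65
eef_pos: [617.7, 91.2, 204.8]
tool_rot: [3.141, 0.001, -3.006]
force: [1.4, 0.5, 0.8]
width: -0.1
gripper_force: 0.9
```

Call:
{"name": "send_rows", "arguments": {"series": [[0, [0, 0, -0.016], [0, 0, 0]], [0, [0, 0, 0], [0, 0, 0]], [0, [0, 0, 0], [0, 0, 0]]]}}

```text
clock: 26.02
eef_pos: [617.7, 91.2, 203.9]
tool_rot: [3.141, 0.001, -3.006]
force: [1.5, 1.0, 2.6]
width: 0.6
gripper_force: 1.5
```

Call:
{"name": "send_rows", "arguments": {"series": [[0, [0, 0, -0.02], [0, 0, 0]], [0, [0, 0, 0], [0, 0, 0]], [0, [0, 0, 0], [0, 0, 0]]]}}

```text
clock: 26.4
eef_pos: [617.7, 91.2, 203.5]
tool_rot: [3.141, 0.001, -3.006]
force: [-1.1, -0.3, 7.5]
width: 0.0
gripper_force: 4.0
```

Call:
{"name": "send_rows", "arguments": {"series": [[0, [0, 0, -0.012], [0, 0, 0]], [0, [0, 0, 0], [0, 0, 0]], [0, [0, 0, 0], [0, 0, 0]], [0, [0, 0, 0], [0, 0, 0]]]}}

```text
clock: 26.9
eef_pos: [617.7, 91.3, 203.3]
tool_rot: [3.141, 0.001, -3.006]
force: [-2.0, -0.2, 10.8]
width: 0.1
gripper_force: 5.7
```

Call:
{"name": "send_rows", "arguments": {"series": [[0, [0, 0, 0.3], [0, 0, 0]], [0, [0, 0, 0.9], [0, 0, 0]], [0, [-0.6, -0.35, 0.2], [0, 0, 0]], [0, [-0.9, -0.4, 0], [0, 0, 0]], [0, [-0.7, -0.4, -0.4], [0.05, -0.95, 0]], [0, [0, 0, -0.7], [0.05, -0.95, 0]], [0, [0, 0, -0.2], [0.05, -0.95, 0]], [0, [0, 0, 0], [0, -0.4, 0]]]}}

```text
clock: 27.9
eef_pos: [483.5, 21.4, 206.9]
tool_rot: [-3.115, 0.281, -3.002]
force: [-0.5, -0.0, 0.9]
width: 0.2
gripper_force: 0.0
```

Call:
{"name": "send_rows", "arguments": {"series": [[0, [0, 0, 0], [0, 0, 0]], [0, [0, 0, 0], [0, 0, 0]], [0, [0, 0, 0], [0, 0, 0]]]}}

```text
clock: 28.28
eef_pos: [486.3, 22.2, 208.1]
tool_rot: [-3.117, 0.284, -3.002]
force: [0.5, 1.3, -0.2]
width: 0.3
gripper_force: 0.0
```

```bash
python3 rel.py w6.png
```

```text
plate [ 346  234   64   47 2341] dot (np.float64(375.2), np.float64(259.7)) [617.8  90.2  52.7] 624.32 6.01 spread 1.1989578808281798 1.0532687216470449
plate [ 425  235   63   49 2375] dot (np.float64(457.8), np.float64(254.5)) [596.1 166.   56.7] 613.1 84.06 spread 1.699673171197595 11.760600681728027
289 5 93.7 front 619.9 mid 5.76
290 7 94.7 front 619.9 mid 5.72
291 9 95.6 front 619.6 mid 5.76
292 7 97.5 front 619.1 mid 6.22
293 3 98.4 front 619.0 mid 8.64
```

View pics/w6.png

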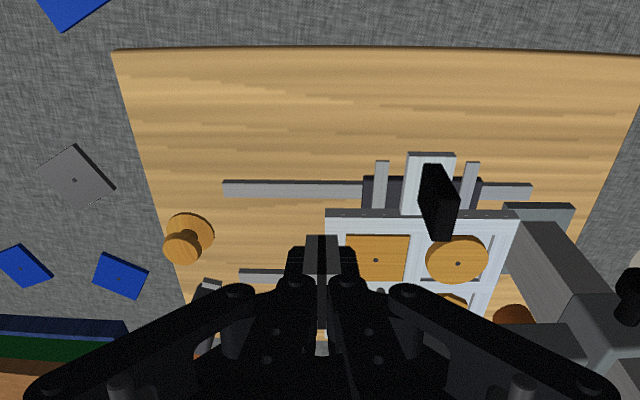

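The square's dot at (375,260) is still under the axis, within about 0.7 mm. The punch is back up (tip z ≈ 93), the plates are in their pockets, and the robot is clear of everything.

```bash
python3 -c "
from cell import ctrl
print(ctrl.finish_job())"
```

```text
the job is handed in; nothing more can be done
None
```

The job is handed in, with no verdict returned: I pressed the round and then the square plate near their centres at about 9 N each, and left the square plate about 0.7 mm from the punch axis with the punch sprung back up, at 28 s of the 72 s allowed.

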